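Snap a flask shut and hold it down on the touch-run mixer

ROBOT

A 6-joint arm with a two-finger parallel gripper is mounted at the origin on a cart in front of the work surface, level with it; the furniture and walls round the work are solid. World frame = base frame: x ahead of the robot, y to its left, z up, the work surface at z = 0. Lengths are in m, angles in degrees, forces in N, time in s.
With the tool pointing down it reaches from about 0.4 to 0.825 m from the base axis. Payload 7 kg.
Tool frame: the origin (TCP) lies on the centre line of the jaws, within the pads' length; the fingertips stand 22 mm ahead of it and the grasp point (between the pads) lies 3 mm ahead of it; z points along the fingers, y is the line along which they close (so a half turn about z gives the same grasp; the last joint's range is limited). The gripper opens to 88 mm and grips with 3 to 60 N. Pads are 19 mm wide; open, the fingers measure 130 mm over their backs; the gripper's body (78 mm by 193 mm) begins 47 mm behind the grasp point.
Start: joints at [81.48, 20.546, 0.682, 0, -70.136, -16.507], TCP at [0.286, 0.612, 0.249] pointing down, gripper open.
Joint ranges: [-176.03, 176.03], [-82.01, 121.73], [-58.28, 71.71], [-173.87, 95.51], [-174.79, -0.11], [-173.66, 173.66]. Speed limits (degrees/s): [136.94, 136.94, 172.46, 180, 180, 180].

INTERFACE

Orientations are given as [roll, pitch, yaw] about the fixed x, y, z axes, in that order (R = Rz(yaw) Ry(pitch) Rx(roll)).
In Python, from plant import get_state, cams, r gives the robot as it stands.
- The arm moves only by the tool apply_moves, never from a script. Its argument "targets" is a list of rows, each an object with "dp": the shift along the world's x, y, z in m, a list of three; "yaw": the turn about the world's z in degrees. In form: [{"dp": [x, y, z], "yaw": yaw}, ...]. A call has 1 to 20 rows; each row is the pose to reach, as a shift and turn from the pose commanded when the call began; what a row does not reach only later rows make up. A row lasts 1/12 s, in which the tool goes at most 41.7 mm and 7.16 degrees, less where a joint would pass 70% of its speed; a pose out of reach is approached as far as the arm can. A call with a gripper value outside its range is refused whole. "grip" is the gripper command: -1 is fully open, 1 is shut, values between are in proportion, set as the call begins (left out, the last holds). The fingers move at their own pace and stop on an object; "squeeze" is the grip in N (left out, the last holds). Time passes only in rows, so rows that repeat a pose let the fingers close. It gives the time, the measured TCP pose, the force, the opening and the grip force at its end, in the units of the state.
- get_state(): the state, without advancing time (a new reading comes with each control period).
- cams.capture(name): name is "scene" or "top" or "wrist"; returns a dict with "image" (400x640x3 uint8, red, green, blue), "range_z" (400x640 float32, m along the optical axis (not along the pixel's ray), 0 where there is no reading), "fx", "fy", "cx", "cy" (pixels), "R" (3x3) and "t" (3): a world point X has camera coordinates R X + t; the wrist camera has in their place "T_tool_cam" (4x4, takes a point from camera to tool coordinates, whose origin is the TCP and whose axes are the flange's). Camera axes: x right, y down, z forward; pixel columns grow to the right and rows downward; lengths in m; the calibration is good to about 2 mm. A picture is of the moment at which its call begins: read the wrist's pose just before it.
- r.close_job(): hands the job in; it is judged then, once.
The state is a dict: "time_s": time; "joints": joint angles; "qd": joint speeds; "joint_torque": joint torques, N m; "tcp_pos": TCP position; "eef_rot": TCP orientation; "contact_force": force on the tool from outside, world axes, zero at the start; "moment": the same for the moment, N m; "gripper_width": finger opening in m; "gripper_force": force on a finger pad.
Only numpy, scipy, OpenCV 4.12 (cv2) and the standard library are available. Lean on these libraries where they do the work, as an engineer would, in place of code of your own. Each camera call takes 0.05 s, during which the arm holds its last target. There are 200 camera calls.

TASK

Mix the sample in the round-bottomed flask. First swing the flask's flip-top lid shut and press it home so that its latch tab snaps behind the rim of the collar; then lift the flask out of the cork ring, set its bulb upright in the sprung ring head of the small bench mixer and press it down against the spring until the head is all but at the bottom of its travel, firmly but without the force that would break glass. The mixer runs only while it is pressed, so finish while still gripping the flask and holding it down; leave the other things on the bench where they are.

Things in the scene. Friction and masses are not known exactly. Their poses are not given: they have to be found in the camera images.
- flask: Round-bottomed amber glass flask with a white flip-top closure, 127 mm high when shut, loose, 0.20 to 0.29 kg, bottom-heavy. Origin at the lowest point of the bulb (sphere, radius 36 mm), z up along the neck. The lid hinges on its +x side, the latch tab closes on its -x side. Starts upright in the cork ring, lid open, its -x within 0.6 rad of the world's -x.
- flask_bulb (a point): Centre of the flask's bulb, 36 mm above the flask's origin.
- flask_collar (a point): Middle of the white screw collar on the neck, 102 mm above the flask's origin. Collar: cylinder 38 mm in diameter, from 84 to 120 mm up; the place to grip, across the flask's own y (the free sides, clear of hinge and tab). Fingertips may reach down to 72 mm up; below that the bulb widens.
- flask_hinge (a point): Middle of the lid's hinge axis, on the flask at 21.5 mm along its x and 120 mm up (level with the collar's upper rim); the axis runs along the flask's y.
- flask_lid (a joint): Lid angle, rad: 0 shut, starts open at 1.6 to 1.95, leaning out past the hinge. Disc, 40 mm wide, 7 mm thick, reaching 41.5 mm from the hinge axis (tab 47 mm); shut, its top is 127 mm above the flask's origin. Swings easily (0.3 N) and stays where left. From 0.15 to 0.06 rad the tab rides over the rim, about 5 N down on the lid, then snaps in; latched play up to 0.05 rad.
- lid_front (a point): Top of the lid's front lip, above the tab, 41.5 mm from the hinge axis and at the height of the lid's top face; moves with the lid.
- flask_tab (a joint): Flex of the latch tab, rad: 0 at rest, about 0.05 outward while it passes the rim; springs back by itself.
- cork_ring: Chunky cork ring, 104 mm outer diameter, 30 mm high, fixed, in which the flask stands with its lowest point 10.6 mm above the bench. Origin at the centre of its underside. It and the mixer may stand either way round, left or right.
- mixer: Small white bench mixer, 120 mm in x by 140 mm in y, housing 65 mm high, fixed, a dial and a switch at its front. Origin at the centre of its underside; turns up to 0.4 rad.
- cradle_ring (a point): Centre of the mixer's sprung black rubber ring head, mid-height of its round bead (bead radius 8 mm on a circle of radius 36.5 mm: 89 mm outer diameter, 57 mm opening, top 8 mm above this point). 106 mm above the bench at rest; moves down with the head. A seated flask has its bulb centre 24.6 mm above this point, its lowest point 11.4 mm below it.
- cradle (a joint): How far the ring head is pressed down, m: 0 at rest, 0.012 at the stop. The spring takes about 5 N to start (more than the flask's weight) and 11 N at the stop, beyond which the head is rigid.
- bench_timer: Bystander: white bench timer, 58 x 66 x 19 mm, loose; origin at the centre of its underside.
- sample_jar: Bystander: white-capped clear sample jar, 48 mm diameter, 62 mm high, loose; origin at the centre of its underside.
- petri_a: Bystander: closed petri dish, 90 mm diameter, 15 mm high, loose; origin at the centre of its underside.

How it is judged (in metres and radians):
On the way, in this order (a step that is already met when the one before it is completed fails the run):
1. the lid is shut and latched: nearly flat, the tab sprung back behind the rim, nothing pressing on it (value of joint flask_lid below 0.065 rad and value of joint flask_tab below 0.03 rad and contact force between the fingers and flask below 0.3 N), for 0.2 s.
2. the flask, gripped, presses the ring head down (value of joint cradle above 0.009 m and contact force between the fingers and flask above 3 N and contact force between flask and cradle above 5 N), for 0.2 s.
At the end, for the whole second after the job is handed in: The gripper still holds the flask (over 3 N) and presses it (over 5 N) into the ring head, which rests 9 mm or more down of its 12 mm, untouched by the fingers; bulb centred within 6 mm, flask upright within 0.17 rad, lid latched (under 0.065 rad, tab under 0.03 rad) (all of step 2 and velocity of joint cradle below 0.01 m/s and contact force between the fingers and cradle below 0.5 N and horizontal distance between flask_bulb and cradle_ring below 0.006 m and angle between flask's own z axis and vertical below 0.17 rad and value of joint flask_lid below 0.065 rad and value of joint flask_tab below 0.03 rad); the arm keeps its last pose, push and grip.
It fails at once if the glass is pressed into the ring head with more than 45 N (contact force between flask and cradle above 45 N).
It fails at once if the mixer is worked with the flask's lid open (value of joint cradle above 0.005 m and value of joint flask_lid above 0.15 rad).
It fails at once if the flask is tipped over (angle between flask's own z axis and vertical above 0.8 rad).
It fails at once if a bystander is pushed away (distance of any of bench_timer, sample_jar, petri_a from where it was at the start of the episode above 0.03 m).
It also fails if it takes over 58 s, if anything falls off the work surface, if the arm or the gripper's body presses on something with over 40 N, if the wrist force passes 120 N, or if a joint passes its speed limit or range.

## Working session

There is one attempt and no reset: what is moved stays moved. The work goes in short steps, Python scripts to look and compute and a tool call to move; the robot and the scene stay as the last step left them, time stands still between calls to the robot, and variables do not carry over. Pictures are saved under pics/ and viewed, at most 10 in all, crops included, and the job is handed in when it is done.

Besides the shell and the picture viewer there is one more tool, called after "Call:" by a JSON object that holds its "op" and its "data". apply_moves: Moves the arm, as the interface text tells. Its arguments: {"type":"object","properties":{"targets":{"type":"array","items":{"type":"object","properties":{"dp":{"type":"array","items":{"type":"number"}},"yaw":{"type":"number"}}}},"grip":{"type":"number"},"squeeze":{"type":"number"}},"required":["targets"]}

```bash
ls; mkdir -p pics; python3 - <<'E'
from plant import get_state,cams,r
import cv2,numpy as np
print(get_state())
for n in("scene","top"):
    c=cams.capture(n); np.savez(f"pics/{n}0.npz",**c); cv2.imwrite(f"pics/{n}0.png",c["image"][:,:,::-1]); print(n,c["R"],c["t"],c["fx"],c["cx"],c["cy"])
E
```

```text
pics
{'time_s': 0.0, 'joints': array([ 8.14807806e+01,  2.05899793e+01,  6.35016967e-01, -1.83318648e-02,
       -7.01370953e+01, -1.65071025e+01]), 'qd': array([-0.14408357,  0.02688525, -0.03961494,  0.05375899, -0.01022058,
       -0.05458677]), 'joint_torque': array([-3.23967433e-04, -5.82719386e+01,  2.93048698e+01,  6.99651048e+00,
        6.95231327e-03, -1.63349623e-04]), 'tcp_pos': array([0.28538693, 0.61120884, 0.24765417]), 'eef_rot': array([ 1.79906840e+02, -9.63593193e-03, -2.50325565e+01]), 'contact_force': array([ 0.16442502, -0.25778661,  0.28429655]), 'moment': array([-0.01967035, -0.00772651, -0.04717658]), 'gripper_force': 0.0, 'gripper_width': 0.08763145966708467}
scene [[ 0.76070568 -0.64865339  0.0239926 ]
 [-0.35303968 -0.4444779  -0.82328754]
 [ 0.54469244  0.61780917 -0.56711725]] [-0.40842193  0.28982588  0.8630552 ] 456.8538678431941 313.89181282480934 199.05018460235954
top [[ 0.0252905  -0.99961996 -0.01096895]
 [-0.98609723 -0.02314275 -0.16454986]
 [ 0.16423347  0.014978   -0.98630777]] [0.02115884 0.53450036 1.0760675 ] 515.8885415880908 324.6133057795841 197.72035079020284
```

View pics/top0.png

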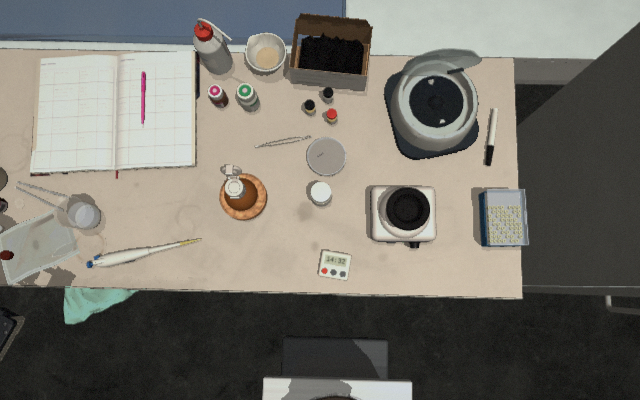

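View pics/scene0.png

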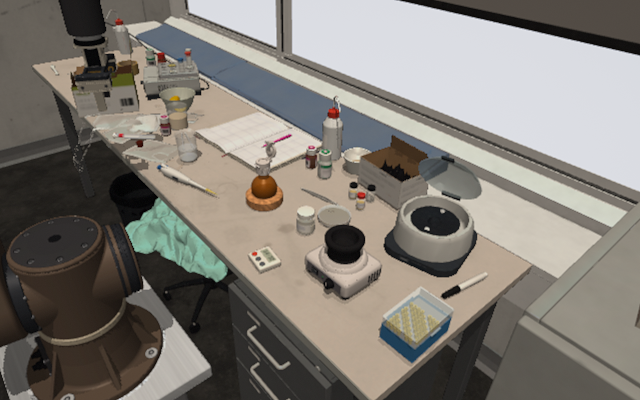

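The top view shows the flask in its cork ring at about (242,197), with the collar at (235,188) and the open lid at (231,170). The mixer's ring is at (407,209), the jar at (320,193), the timer at (335,265) and the petri dish at (326,156). The scene view agrees. Next I'll measure positions from depth.

```bash
cat > h.py <<'E'
import numpy as np,cv2
def pts(c,R=None,t=None):
    R=c["R"] if R is None else R; t=c["t"] if t is None else t
    z=c["range_z"]; v,u=np.mgrid[:z.shape[0],:z.shape[1]]
    P=np.stack([(u-c["cx"])/c["fx"]*z,(v-c["cy"])/c["fy"]*z,z],-1)
    W=(P-t)@R; W[z<=0]=np.nan; return W
def circ(x,y):
    A=np.c_[x,y,np.ones(len(x))]; s=np.linalg.lstsq(A,x*x+y*y,rcond=None)[0]
    return s[0]/2,s[1]/2,np.sqrt(s[2]+(s[0]**2+s[1]**2)/4)
E
python3 - <<'E'
from h import *
for n in("top","scene"):
    c=dict(np.load(f"pics/{n}0.npz")); W=pts(c); x,y,z=W[...,0],W[...,1],W[...,2]
    im=c["image"].astype(int); sat=im.max(2)-im.min(2)
    if n=="top": print("table z",np.nanmedian(z[230:245,250:290]))
    near=(x>.25)&(x<.75)
    def rep(s,m):
        p=W[m]; print(n,s,len(p),np.nanmedian(p,0).round(4),np.nanmin(p,0).round(4),np.nanmax(p,0).round(4))
    u0=(slice(150,230),slice(205,280)) if n=="top" else (slice(130,215),slice(235,295))
    k=np.zeros(z.shape,bool);k[u0]=1
    m=k&(z>.02)&(z<.04)&near; rep("cork",m); 
    m=k&(z>.09)&(sat<40)&near; rep("white>90",m)
    for a in np.arange(.085,.19,.01):
        q=k&(z>a)&(z<a+.01)&near
        if q.sum()>2: rep("  z%.3f"%a,q)
    k[:]=0
    if n=="top":k[170:250,360:450]=1
    else:k[210:300,300:390]=1
    m=k&(z>.085)&(im.max(2)<70)&near; rep("ring",m)
    q=m&(z>.109); print("ring top circ",circ(x[q],y[q]),q.sum(),np.nanpercentile(z[m],98))
    m=k&(z>.055)&(z<.072)&(im.max(2)>90)&near; rep("mixer",m)
c=cv2.imread("pics/top0.png");a=cv2.resize(c[150:225,200:280],None,fx=6,fy=6,interpolation=cv2.INTER_CUBIC)
d=cv2.imread("pics/scene0.png");b=cv2.resize(d[135:215,240:290],None,fx=5.625,fy=5.625,interpolation=cv2.INTER_CUBIC)
cv2.imwrite("pics/crop.png",np.hstack([a,b]))
E
```

```text
table z -0.00018589067373852506
top cork 779 [0.5223 0.2014 0.0293] [0.4858 0.166  0.02  ] [0.5892 0.2691 0.0364]
top white>90 555 [0.5462 0.2148 0.1313] [0.5174 0.1973 0.0977] [0.5744 0.2391 0.1863]
top   z0.095 20 [0.5271 0.2021 0.1006] [0.5191 0.198  0.0977] [0.5468 0.2223 0.1049]
top   z0.105 13 [0.526  0.2033 0.11  ] [0.5188 0.1985 0.1052] [0.5523 0.226  0.1149]
top   z0.115 29 [0.523  0.2058 0.1218] [0.5176 0.1973 0.1152] [0.5457 0.2223 0.1249]
top   z0.125 310 [0.5393 0.2164 0.1301] [0.5174 0.1975 0.1252] [0.5614 0.2349 0.135 ]
top   z0.135 9 [0.5623 0.2077 0.139 ] [0.5304 0.2025 0.1353] [0.5639 0.235  0.1445]
top   z0.145 31 [0.5624 0.2112 0.1509] [0.5576 0.1992 0.1453] [0.5691 0.2391 0.1549]
top   z0.155 46 [0.5664 0.2107 0.1603] [0.5598 0.1986 0.1552] [0.5738 0.2385 0.1648]
top   z0.165 27 [0.5687 0.2123 0.1689] [0.5638 0.205  0.1653] [0.5744 0.2343 0.1748]
top   z0.175 73 [0.5613 0.2184 0.1787] [0.5527 0.2115 0.1751] [0.5738 0.2262 0.1843]
top ring 1465 [ 0.5064 -0.1371  0.1098] [ 0.4623 -0.1798  0.0853] [ 0.5493 -0.0919  0.1193]
ring top circ (np.float64(0.505035456237986
[... 849 characters left out ...]
 0.1355] [0.5649 0.2378 0.145 ]
scene   z0.145 37 [0.5612 0.2128 0.1502] [0.5567 0.2    0.145 ] [0.5687 0.2403 0.155 ]
scene   z0.155 44 [0.5652 0.2156 0.1586] [0.5577 0.1993 0.1551] [0.5735 0.2381 0.1647]
scene   z0.165 19 [0.5683 0.215  0.1721] [0.5517 0.206  0.1656] [0.5732 0.225  0.1744]
scene   z0.175 18 [0.5564 0.2182 0.1767] [0.5511 0.2096 0.175 ] [0.5678 0.2257 0.1815]
scene ring 989 [ 0.5068 -0.1351  0.1062] [ 0.4595 -0.181   0.0852] [ 0.5458 -0.0945  0.1143]
ring top circ (np.float64(0.5033632346045804), np.float64(-0.1365322497414326), np.float64(0.03690046243376183)) 373 0.11300164173741438
scene mixer 633 [ 0.4831 -0.1548  0.0604] [ 0.4501 -0.1914  0.055 ] [0.5605 0.0548 0.0655]
```

View pics/crop.png

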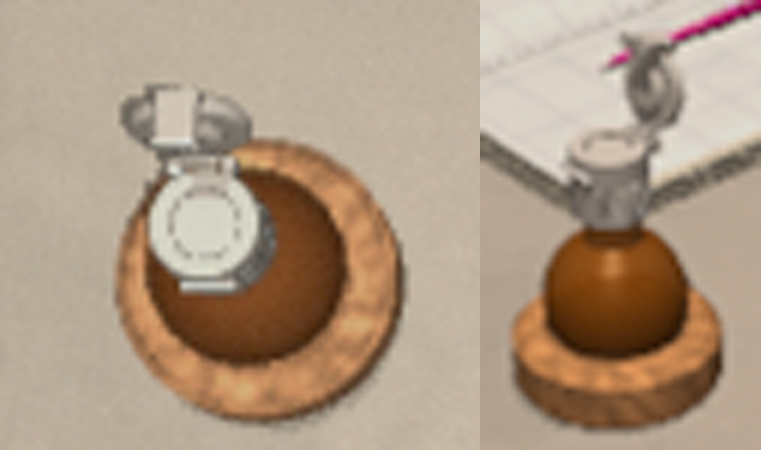

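The lid stands open, leaning toward +x, and the flask's yaw is near 0. I'll refine the yaw and the collar centre, and check the bystander positions.

```bash
python3 - <<'E'
from h import *
for n in("top","scene"):
    c=dict(np.load(f"pics/{n}0.npz")); W=pts(c); x,y,z=W[...,0],W[...,1],W[...,2]
    u0=(slice(150,230),slice(205,280)) if n=="top" else (slice(130,215),slice(235,295))
    k=np.zeros(z.shape,bool);k[u0]=1
    near=(x>.45)&(x<.6)&(y>.18)&(y<.26)&k
    q=near&(z>.143)&(z<.175); P=W[q]; m=np.median(P,0); U,S,V=np.linalg.svd(P-m); nv=V[2]*np.sign(V[2][0])
    print(n,"lid mean",P.mean(0).round(4),"normal",nv.round(3),"yaw?",np.degrees(np.arctan2(nv[1],nv[0])).round(1),"tilt",np.degrees(np.arcsin(nv[2])).round(1),S.round(3))
    q=near&(z>.125)&(z<.134); P=W[q]; print("collar top",P.mean(0).round(4),len(P))
    im=c["image"]; q=(im[...,0].astype(int)-im[...,2]>60)&k&(z>.018)&(z<.034)
    print("cork",circ(x[q],y[q]) , q.sum())
    hsv=cv2.cvtColor(im,cv2.COLOR_RGB2HSV)
    q=(x>.45)&(x<.6)&(y>.16)&(y<.27)&(z>.035)&(z<.085)&k; P=W[q]; s=np.linalg.lstsq(np.c_[2*P,np.ones(len(P))],(P**2).sum(1),rcond=None)[0]
    print("bulb",s[:3].round(4),np.sqrt(s[3]+(s[:3]**2).sum()).round(4),len(P))
E
```

```text
top lid mean [0.5658 0.215  0.1594] normal [ 0.929  0.047 -0.368] yaw? 2.9 tilt -21.6 [0.126 0.09  0.027]
collar top [0.5393 0.2166 0.13  ] 303
cork (np.float64(0.5375229320627383), np.float64(0.21727784793906058), np.float64(0.0445507779349093)) 716
bulb [0.5376 0.217  0.0466] 0.036 555
scene lid mean [0.5638 0.2155 0.157 ] normal [ 0.965  0.161 -0.206] yaw? 9.5 tilt -11.9 [0.101 0.088 0.045]
collar top [0.5398 0.2171 0.1276] 105
cork (np.float64(0.6360856604538808), np.float64(0.33090114799363013), np.float64(0.18098457452944935)) 356
bulb [0.5359 0.2165 0.0462] 0.0338 447
```

Call:
{"op": "apply_moves", "data": {"targets": [{"dp":[0.16,-0.2,0.0],"yaw":12},{"dp":[0.16,-0.2,0.0],"yaw":12},{"dp":[0.16,-0.2,0.0],"yaw":12},{"dp":[0.16,-0.2,0.0],"yaw":12},{"dp":[0.34,-0.394,0.0],"yaw":25},{"dp":[0.34,-0.394,0.0],"yaw":25},{"dp":[0.34,-0.394,0.0],"yaw":25},{"dp":[0.34,-0.394,0.0],"yaw":25},{"dp":[0.34,-0.394,0.0],"yaw":25},{"dp":[0.34,-0.394,0.0],"yaw":25},{"dp":[0.34,-0.394,0.0],"yaw":25},{"dp":[0.34,-0.394,0.0],"yaw":25},{"dp":[0.34,-0.394,0.0],"yaw":25},{"dp":[0.34,-0.394,0.0],"yaw":25},{"dp":[0.34,-0.394,0.0],"yaw":25},{"dp":[0.34,-0.394,0.0],"yaw":25},{"dp":[0.34,-0.394,0.0],"yaw":25},{"dp":[0.34,-0.394,0.0],"yaw":25}], "grip": 1, "squeeze": 20}}

```text
time_s: 1.6
tcp_pos: [0.6249, 0.2186, 0.2487]
eef_rot: [-180.0, -0.0, 0.1]
contact_force: [-0.4, 0.7, 0.5]
gripper_width: 0.0006
gripper_force: 0.0
```

Call:
{"op": "apply_moves", "data": {"targets": [{"dp":[-0.01,0,-0.035],"yaw":3},{"dp":[-0.015,0,-0.069],"yaw":3},{"dp":[-0.015,0,-0.069],"yaw":3},{"dp":[-0.025,0,-0.069],"yaw":3},{"dp":[-0.035,0,-0.069],"yaw":3},{"dp":[-0.042,0,-0.069],"yaw":3},{"dp":[-0.049,0,-0.069],"yaw":3},{"dp":[-0.056,0,-0.069],"yaw":3},{"dp":[-0.064,0,-0.069],"yaw":3},{"dp":[-0.071,0,-0.072],"yaw":3},{"dp":[-0.077,0,-0.076],"yaw":3},{"dp":[-0.082,0,-0.079],"yaw":3},{"dp":[-0.086,0,-0.081],"yaw":3},{"dp":[-0.09,0,-0.082],"yaw":3},{"dp":[-0.094,0,-0.083],"yaw":3},{"dp":[-0.094,0,-0.083],"yaw":3}]}}

```text
time_s: 2.93
tcp_pos: [0.531, 0.2176, 0.1653]
eef_rot: [180.0, 0.0, 3.0]
contact_force: [0.6, -0.2, -0.3]
gripper_width: 0.0006
gripper_force: 0.0
```

```bash
python3 - <<'E'
from plant import get_state,cams
import cv2,numpy as np
s=get_state();print(s["tcp_pos"],s["contact_force"])
c=cams.capture("top")["image"];d=cams.capture("scene")["image"]
a=cv2.resize(c[150:225,200:280],None,fx=5,fy=5);b=cv2.resize(d[105:215,220:310],None,fx=3.41,fy=3.41)[:375]
cv2.imwrite("pics/c2.png",np.hstack([a,b])[:,:,::-1])
E
```

```text
[0.53095476 0.21755141 0.16531849] [ 0.63432394 -0.17465536 -0.25040861]
```

View pics/c2.png

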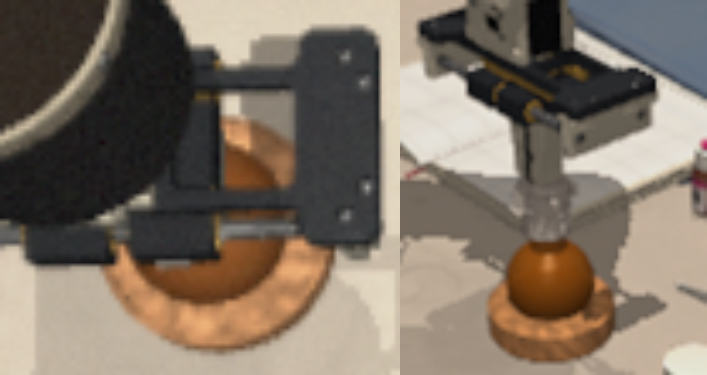

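The lid appears folded down under the fingertips and the flask is still upright. Next I'll press it home.

Call:
{"op": "apply_moves", "data": {"targets": [{"dp":[0,0,-0.001]},{"dp":[0,0,-0.002]},{"dp":[0,0,-0.003]},{"dp":[0,0,-0.004]},{"dp":[0,0,-0.005]},{"dp":[0,0,-0.006]},{"dp":[0,0,-0.006]},{"dp":[0,0,-0.006]}]}}

```text
$.targets[0]: bad value
```

Call:
{"op": "apply_moves", "data": {"targets": [{"dp":[0,0,-0.001],"yaw":0},{"dp":[0,0,-0.002],"yaw":0},{"dp":[0,0,-0.003],"yaw":0},{"dp":[0,0,-0.004],"yaw":0},{"dp":[0,0,-0.005],"yaw":0},{"dp":[0,0,-0.006],"yaw":0},{"dp":[0,0,-0.006],"yaw":0},{"dp":[0,0,-0.006],"yaw":0}]}}

```text
time_s: 3.7
tcp_pos: [0.5317, 0.2176, 0.1597]
eef_rot: [-180.0, -0.0, 3.0]
contact_force: [-0.9, -0.4, 3.7]
gripper_width: 0.0002
gripper_force: 1.7
```

Call:
{"op": "apply_moves", "data": {"targets": [{"dp":[0,0,-0.001],"yaw":0},{"dp":[0,0,-0.002],"yaw":0},{"dp":[0,0,-0.003],"yaw":0},{"dp":[0,0,-0.003],"yaw":0},{"dp":[0,0,-0.003],"yaw":0}]}}

```text
time_s: 4.12
tcp_pos: [0.5327, 0.218, 0.1593]
eef_rot: [-179.9, -0.2, 3.0]
contact_force: [-4.6, -1.2, 18.6]
gripper_width: 0.0006
gripper_force: 9.9
```

Call:
{"op": "apply_moves", "data": {"targets": [{"dp":[0,0,0.004],"yaw":0},{"dp":[0,0,0.02],"yaw":0},{"dp":[-0.02,0,0.05],"yaw":0},{"dp":[-0.05,0,0.09],"yaw":0},{"dp":[-0.08,0,0.11],"yaw":0},{"dp":[-0.08,0,0.11],"yaw":0},{"dp":[-0.08,0,0.11],"yaw":0}], "grip": -1}}

```text
time_s: 4.7
tcp_pos: [0.451, 0.2182, 0.2687]
eef_rot: [-179.8, -0.2, 3.1]
contact_force: [0.8, 0.7, -0.8]
gripper_width: 0.0415
gripper_force: 0.0
```

```bash
python3 - <<'E'
from plant import get_state,cams
from h import *
from scipy.spatial.transform import Rotation as Ro
s=get_state();print(s["tcp_pos"],s["contact_force"])
c=cams.capture("wrist");d=cams.capture("scene")
T=np.eye(4);T[:3,:3]=Ro.from_euler("xyz",s["eef_rot"],degrees=True).as_matrix();T[:3,3]=s["tcp_pos"]
M=np.linalg.inv(T@c["T_tool_cam"])
for n,W,im in(("w",pts(c,M[:3,:3],M[:3,3]),c["image"]),("s",pts(d),d["image"])):
    x,y,z=np.moveaxis(W,-1,0); near=(x>.5)&(x<.6)&(y>.18)&(y<.26)
    q=near&(z>.125)&(z<.16); P=W[q]; print(n,len(P),P.mean(0).round(4) if len(P) else 0,P.min(0).round(4),P.max(0).round(4))
    q=near&(z>.131)&(z<.145); P=W[q]
    print("plane",np.linalg.lstsq(np.c_[P[:,:2]-[.538,.217],np.ones(len(P))],P[:,2],rcond=None)[0].round(4))
im=c["image"];b=cv2.resize(d["image"][135:215,240:300],None,fx=5,fy=5)
o=np.zeros((400,940,3),np.uint8);o[:,:640]=im;o[:,640:]=b
cv2.imwrite("pics/c3.png",cv2.resize(o,None,fx=.85,fy=.85)[:,:,::-1])
E
```

```text
[0.45095162 0.21820285 0.26874045] [ 0.8341019   0.73963125 -0.75005364]
w 2835 [0.5382 0.2194 0.1378] [0.5115 0.1995 0.1251] [0.5618 0.239  0.1407]
plane [-0.0314 -0.0025  0.1379]
s 141 [0.5323 0.213  0.1328] [0.5089 0.1975 0.1251] [0.5591 0.2357 0.1377]
plane [0.0138 0.0102 0.1345]
```

View pics/c3.png

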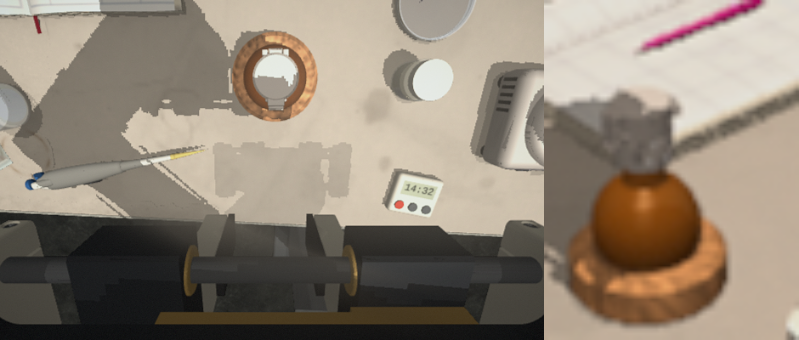

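The lid sits flat at z = 0.138 and was pressed to 18 N, so it should be latched. Next I'll grip the collar.

Call:
{"op": "apply_moves", "data": {"targets": [{"dp":[0.04,0,0],"yaw":1},{"dp":[0.075,0,-0.02],"yaw":1},{"dp":[0.087,0,-0.05],"yaw":1},{"dp":[0.087,0,-0.085],"yaw":1},{"dp":[0.087,0,-0.11],"yaw":1},{"dp":[0.087,0,-0.135],"yaw":1},{"dp":[0.087,0,-0.15],"yaw":1},{"dp":[0.087,0,-0.158],"yaw":1},{"dp":[0.087,0,-0.158],"yaw":1}], "grip": -1}}

```text
time_s: 5.55
tcp_pos: [0.5376, 0.2162, 0.1049]
eef_rot: [179.8, 0.3, 3.9]
contact_force: [-0.1, -1.0, 1.0]
gripper_width: 0.0877
gripper_force: 0.0
```

Call:
{"op": "apply_moves", "data": {"targets": [{"dp":[0,0,0],"yaw":0},{"dp":[0,0,0],"yaw":0},{"dp":[0,0,0],"yaw":0},{"dp":[0,0,0],"yaw":0},{"dp":[0,0,0],"yaw":0},{"dp":[0,0,0],"yaw":0},{"dp":[0,0,0],"yaw":0},{"dp":[0,0,0],"yaw":0}], "grip": 1, "squeeze": 40}}

```text
time_s: 6.22
tcp_pos: [0.5386, 0.2177, 0.1088]
eef_rot: [-180.0, -0.0, 4.0]
contact_force: [0.4, 0.4, 0.8]
gripper_width: 0.0399
gripper_force: 0.5
```

Call:
{"op": "apply_moves", "data": {"targets": [{"dp":[0,0,0],"yaw":0},{"dp":[0,0,0],"yaw":0},{"dp":[0,0,0],"yaw":0},{"dp":[0,0,0],"yaw":0},{"dp":[0,0,0],"yaw":0}]}}

```text
time_s: 6.63
tcp_pos: [0.5387, 0.218, 0.1088]
eef_rot: [-180.0, -0.0, 4.0]
contact_force: [-1.1, 2.0, 1.7]
gripper_width: 0.0379
gripper_force: 40.0
```

Call:
{"op": "apply_moves", "data": {"targets": [{"dp":[0,0,0.02],"yaw":0},{"dp":[0,0,0.05],"yaw":0},{"dp":[0,0,0.08],"yaw":0},{"dp":[0,0,0.11],"yaw":0},{"dp":[0,-0.015,0.125],"yaw":0},{"dp":[-0.005,-0.045,0.125],"yaw":0},{"dp":[-0.009,-0.08,0.125],"yaw":0},{"dp":[-0.013,-0.115,0.125],"yaw":0},{"dp":[-0.017,-0.15,0.125],"yaw":0},{"dp":[-0.02,-0.185,0.125],"yaw":0},{"dp":[-0.023,-0.22,0.125],"yaw":0},{"dp":[-0.026,-0.255,0.125],"yaw":0},{"dp":[-0.029,-0.29,0.125],"yaw":0},{"dp":[-0.031,-0.32,0.125],"yaw":0},{"dp":[-0.033,-0.342,0.125],"yaw":0},{"dp":[-0.034,-0.354,0.125],"yaw":0},{"dp":[-0.034,-0.354,0.125],"yaw":0},{"dp":[-0.034,-0.354,0.125],"yaw":0},{"dp":[-0.034,-0.354,0.125],"yaw":0}]}}

```text
time_s: 8.22
tcp_pos: [0.5043, -0.1359, 0.2332]
eef_rot: [-180.0, 0.0, 4.0]
contact_force: [0.5, -0.2, -2.1]
gripper_width: 0.0374
gripper_force: 40.0
```

```bash
python3 - <<'E'
from plant import get_state,cams
from h import *
s=get_state();print(s["tcp_pos"],s["eef_rot"],s["contact_force"],s["gripper_force"])
o=[]
for n in("top","scene"):
    c=cams.capture(n);W=pts(c);x,y,z=np.moveaxis(W,-1,0);im=c["image"].astype(int)
    q=(im[...,0]-im[...,2]>50)&(z>.13)&(z<.22)&(abs(x-.505)<.06)&(abs(y+.136)<.06);P=W[q]
    if len(P)>30:
        f=np.linalg.lstsq(np.c_[2*P,np.ones(len(P))],(P**2).sum(1),rcond=None)[0];print(n,"bulb",f[:3].round(4),np.sqrt(f[3]+(f[:3]**2).sum()).round(4),len(P))
        A=f[:3].copy()
    q=(im.max(2)<70)&(z>.109)&(z<.118)&(abs(x-.505)<.05)&(abs(y+.136)<.05)
    if q.sum()>30: print(n,"ring",circ(x[q],y[q]),q.sum())
    o.append(cv2.resize(c["image"][100:280,330:500] if n=="top" else c["image"][130:310,260:430],(380,400)))
cv2.imwrite("pics/c4.png",np.hstack(o)[:,:,::-1])
E
```

```text
[ 0.50434918 -0.13592333  0.23316888] [-1.79987103e+02  4.55950489e-02  3.96601482e+00] [ 0.49215371 -0.2087162  -2.05987172] 39.99853268265724
top bulb [ 0.503  -0.1369  0.1734] 0.0345 148
top ring (np.float64(0.5009758352832648), np.float64(-0.13564399186931508), np.float64(0.03507878588030394)) 242
scene bulb [ 0.5015 -0.1377  0.1737] 0.033 790
scene ring (np.float64(0.5029689290866858), np.float64(-0.137354668913697), np.float64(0.036820159397205024)) 300
```

View pics/c4.png

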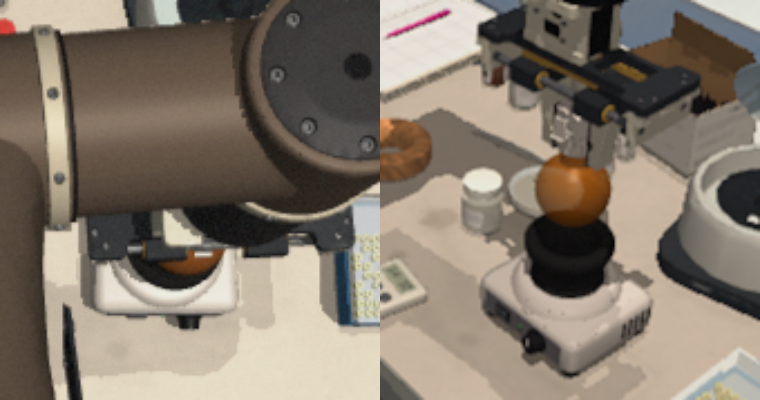

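The flask hangs upright over the ring head, bulb within about 1–2 mm of the ring centre. Next I'll shift 1 mm and lower it.

Call:
{"op": "apply_moves", "data": {"targets": [{"dp":[0.001,0.001,-0.008],"yaw":0},{"dp":[0.001,0.001,-0.018],"yaw":0},{"dp":[0.001,0.001,-0.028],"yaw":0},{"dp":[0.001,0.001,-0.034],"yaw":0},{"dp":[0.001,0.001,-0.037],"yaw":0},{"dp":[0.001,0.001,-0.039],"yaw":0},{"dp":[0.001,0.001,-0.041],"yaw":0},{"dp":[0.001,0.001,-0.043],"yaw":0},{"dp":[0.001,0.001,-0.043],"yaw":0},{"dp":[0.001,0.001,-0.043],"yaw":0}]}}

```text
time_s: 9.15
tcp_pos: [0.5062, -0.1354, 0.1913]
eef_rot: [180.0, -0.1, 4.0]
contact_force: [1.0, 1.4, 3.3]
gripper_width: 0.0377
gripper_force: 40.0
```

Call:
{"op": "apply_moves", "data": {"targets": [{"dp":[0,0,-0.001],"yaw":0},{"dp":[0,0,-0.002],"yaw":0},{"dp":[0,0,-0.003],"yaw":0},{"dp":[0,0,-0.004],"yaw":0},{"dp":[0,0,-0.005],"yaw":0},{"dp":[0,0,-0.006],"yaw":0},{"dp":[0,0,-0.007],"yaw":0},{"dp":[0,0,-0.007],"yaw":0},{"dp":[0,0,-0.007],"yaw":0}]}}

```text
time_s: 9.9
tcp_pos: [0.5061, -0.1354, 0.184]
eef_rot: [180.0, -0.1, 4.0]
contact_force: [1.1, 2.8, 6.6]
gripper_width: 0.0378
gripper_force: 40.0
```

Call:
{"op": "apply_moves", "data": {"targets": [{"dp":[0,0,-0.001],"yaw":0},{"dp":[0,0,-0.002],"yaw":0},{"dp":[0,0,-0.003],"yaw":0},{"dp":[0,0,-0.003],"yaw":0},{"dp":[0,0,-0.003],"yaw":0}]}}

```text
time_s: 10.32
tcp_pos: [0.5062, -0.1354, 0.1812]
eef_rot: [180.0, -0.1, 4.0]
contact_force: [0.7, 2.9, 6.6]
gripper_width: 0.0378
gripper_force: 40.0
```

Call:
{"op": "apply_moves", "data": {"targets": [{"dp":[0,0,-0.001],"yaw":0},{"dp":[0,0,-0.001],"yaw":0},{"dp":[0,0,-0.001],"yaw":0},{"dp":[0,0,-0.001],"yaw":0}]}}

```text
time_s: 10.65
tcp_pos: [0.5064, -0.1353, 0.1806]
eef_rot: [180.0, -0.1, 4.0]
contact_force: [0.1, 3.8, 10.1]
gripper_width: 0.0375
gripper_force: 40.0
```

```bash
python3 - <<'E'
from plant import get_state,cams
from h import *
s=get_state();print(s["tcp_pos"],s["eef_rot"],s["contact_force"],s["gripper_force"])
c=cams.capture("scene");W=pts(c);x,y,z=np.moveaxis(W,-1,0);im=c["image"].astype(int)
q=(im[...,0]-im[...,2]>50)&(z>.1)&(z<.2)&(abs(x-.505)<.06)&(abs(y+.136)<.06);P=W[q]
f=np.linalg.lstsq(np.c_[2*P,np.ones(len(P))],(P**2).sum(1),rcond=None)[0];print("bulb",f[:3].round(4),len(P))
cv2.imwrite("pics/c5.png",cv2.resize(c["image"][130:310,260:430],(566,600))[:,:,::-1])
E
```

```text
[ 0.50635582 -0.13533483  0.18055152] [ 1.79983878e+02 -1.09976122e-01  3.99916480e+00] [ 0.09171044  3.76294556 10.07931099] 39.99780893325806
bulb [ 0.5028 -0.138   0.1218] 716
```

View pics/c5.png

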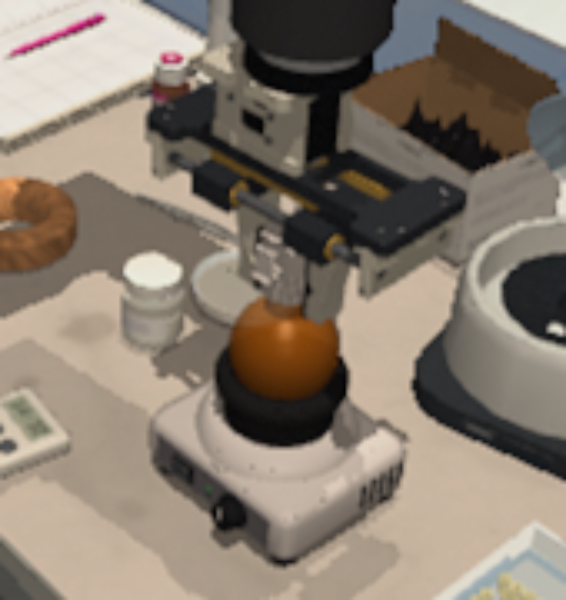

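The flask is seated upright and the ring head is visibly down. A green light shows on the mixer, and the force has stiffened to about 12 N at the stop. I'll hold briefly, then hand in.

Call:
{"op": "apply_moves", "data": {"targets": [{"dp":[0,0,-0.0005],"yaw":0},{"dp":[0,0,-0.0005],"yaw":0},{"dp":[0,0,-0.0005],"yaw":0},{"dp":[0,0,-0.0005],"yaw":0},{"dp":[0,0,-0.0005],"yaw":0},{"dp":[0,0,-0.0005],"yaw":0}]}}

```text
time_s: 11.2
tcp_pos: [0.5064, -0.1353, 0.1805]
eef_rot: [180.0, -0.1, 4.0]
contact_force: [-1.1, 3.9, 13.3]
gripper_width: 0.0377
gripper_force: 40.0
```

```bash
python3 -c "
from plant import get_state,r
s=get_state();print(s['tcp_pos'],s['contact_force'])
print(r.close_job())"
```

```text
[ 0.5064384  -0.1353483   0.18046179] [-1.06611249  3.88961815 13.25342682]
the job is handed in; nothing more can be done
None
```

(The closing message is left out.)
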